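# Uncover the shaker and load the fallen flasks

### The job

Get the shaker ready and start it: back all three captive thumbscrews of its cover plate off to their stops, then lift the cover free and lay it flat on the cork mat. Then stand every fallen flask upright on the shaker's deck, and last of all swing the start lever fully over to on. Leave the other things on the bench where they are.

Things in the scene. Friction and masses are not known exactly. Their poses are not given: they have to be found in the camera images.
- shaker: White laboratory shaker fixed to the bench: an open tray 200 mm (its x) by 230 mm (its y), outside, walls 10 mm thick with their top 75 mm above the bench, and a grey console 64 mm deep and 30 mm high on its -x side that carries the start lever. Origin: on the bench under the tray's centre; x points away from the console, z up.
- deck (a point): Centre of the tray's flat floor (the deck), 40 mm above the bench; axes as the shaker's. The floor is 180 mm (x) by 210 mm (y) inside the walls, the walls rise 35 mm above it; three steel keeper lips 36 mm long stand 10 mm in from the x walls, just under their top.
- cover: Loose grey metal cover plate, 200 x 230 x 6 mm, 0.5 kg, at first closed on the tray with the shaker's axes. Origin: centre of the plate's underside (75 mm above the bench when closed). Black lugs reach 26 mm below the plate into the tray with 2.5 mm play; put down elsewhere, it stands flat on them (origin 26 mm up). Lift it straight up by over 30 mm before moving it sideways.
- cover_handle (a point): Middle of the cover's bridge handle: a round bar 12 mm thick and 80 mm long that runs along the cover's y, 42 mm above the plate's underside (36 mm above its upper face), free below; axes as the cover's.
- mat: Cork mat, 250 mm (x) by 280 mm (y), 3 mm thick, fixed on the bench to the right of the shaker. Origin: centre of its underside, on the bench.
- start_lever (a joint): Shaker's start lever, rad: about 0 (off) it leans to the shaker's -y side by half a radian, 1.0 (on) it leans as much to the +y side; it swings about the shaker's x axis and stays where it is left; it takes a few newtons at its tip.
- start_lever_tip (a point): Tip of the start lever, a black stick about 45 mm long on the console in front of the tray.
- screw_a (a joint): Captive thumbscrew near the corner of the console edge (-x) on the +y side of the cover, rad: near 0 tight, grows anticlockwise seen from above, 2.4 at its stop (fully loose). Light friction (0.04 N m); stays where left. Its tongue under the plate holds the cover until well over a quarter turn. At 0 the wing lies along the cover's x axis; it turns with the screw.
- screw_a_wing (a point): Centre of that thumbscrew's steel wing, 36 mm long, 12 mm thick, 22 mm high, standing 6 mm above the plate on a round 26 mm collar; this point is 24 mm above the plate's underside and 10 mm below the wing's top. x runs along the wing; y is across it.
- screw_b (a joint): Captive thumbscrew near the corner of the console edge (-x) on the -y side of the cover, rad: near 0 tight, grows anticlockwise seen from above, 2.4 at its stop (fully loose). Light friction (0.04 N m); stays where left. Its tongue under the plate holds the cover until well over a quarter turn. At 0 the wing lies along the cover's x axis; it turns with the screw.
- screw_b_wing (a point): Centre of that thumbscrew's steel wing, 36 mm long, 12 mm thick, 22 mm high, standing 6 mm above the plate on a round 26 mm collar; this point is 24 mm above the plate's underside and 10 mm below the wing's top. x runs along the wing; y is across it.
- screw_c (a joint): Captive thumbscrew in the middle of the edge away from the console (+x) of the cover, rad: near 0 tight, grows anticlockwise seen from above, 2.4 at its stop (fully loose). Light friction (0.04 N m); stays where left. Its tongue under the plate holds the cover until well over a quarter turn. At 0 the wing lies along the cover's x axis; it turns with the screw.
- screw_c_wing (a point): Centre of that thumbscrew's steel wing, 36 mm long, 12 mm thick, 22 mm high, standing 6 mm above the plate on a round 26 mm collar; this point is 24 mm above the plate's underside and 10 mm below the wing's top. x runs along the wing; y is across it.
- flask1: White conical flask with flat stopper, 112 mm high: six-sided rubber foot 8 mm thick, 60 mm across the flats; straight round neck 26 mm across from 73 to 104 mm above the base, lip 32 mm across. About 120 g; falls upright by itself once within 30 degrees of vertical. Origin: centre of underside; z from base to neck. At first lies on the bench (mid neck 18 mm up), neck away from the robot or to its left. May be absent (None).
- flask2: White conical flask with flat stopper, 112 mm high: six-sided rubber foot 8 mm thick, 60 mm across the flats; straight round neck 26 mm across from 73 to 104 mm above the base, lip 32 mm across. About 120 g; falls upright by itself once within 30 degrees of vertical. Origin: centre of underside; z from base to neck. At first lies on the bench (mid neck 18 mm up), neck away from the robot or to its left. May be absent (None).
- flask3: White conical flask with flat stopper, 112 mm high: six-sided rubber foot 8 mm thick, 60 mm across the flats; straight round neck 26 mm across from 73 to 104 mm above the base, lip 32 mm across. About 120 g; falls upright by itself once within 30 degrees of vertical. Origin: centre of underside; z from base to neck. At first lies on the bench (mid neck 18 mm up), neck away from the robot or to its left. May be absent (None).
- flask4: White conical flask with flat stopper, 112 mm high: six-sided rubber foot 8 mm thick, 60 mm across the flats; straight round neck 26 mm across from 73 to 104 mm above the base, lip 32 mm across. About 120 g; falls upright by itself once within 30 degrees of vertical. Origin: centre of underside; z from base to neck. At first lies on the bench (mid neck 18 mm up), neck away from the robot or to its left. May be absent (None).
- spool: Grey empty wire spool, 72 mm across, 40 mm high; a bystander. Origin: centre of its underside.
- tape: Blue roll of tape, 70 mm across, 19 mm high, lying flat; a bystander. Origin: centre of its underside.
- jar: Small amber jar, 44 mm across, 50 mm high; a bystander. Origin: centre of its underside.
- drink: Blue drinking bottle, 68 mm across, 200 mm high; a bystander. Origin: centre of its underside.
- driver: Screwdriver, 170 mm long, lying on the bench; a bystander.
Mind the look-alikes: they are no part of the job. What is shaped like the flask1 but pink or purple is not meant.

How it is judged:
By the outcome, as a careful person would: the job done as asked, in the order asked, and still so for the second after the job is handed in, with the robot touching nothing.
Of flask1, flask2, flask3, flask4 only 2 to 4 are there at a start; the rules pass over those that are not, and their reading is None.
At some moment in a run one of flask1, flask2, flask3, flask4 may be knocked a few centimetres aside while the robot is not near it.
Once in a run the grip may slacken for a moment while it holds something.
It also fails if it takes over 210 s, if anything falls off the work surface, if the arm or the gripper's body presses on something with over 40 N, if the wrist force passes 120 N, or if a joint passes its speed limit or range.

### The arm

A 7-joint arm with a two-finger parallel gripper is mounted at the origin on the work surface. World frame = base frame: x ahead of the robot, y to its left, z up, the work surface at z = 0. Lengths are in m, angles in rad, forces in N, time in s.
With the tool pointing down it reaches from about 0.425 to 0.95 m from the base axis. Payload 4.7 kg.
Tool frame: the origin (TCP) lies between the finger pads; the fingertips stand 25 mm ahead of it and the grasp point (between the pads) lies 6 mm ahead of it; x points along the fingers, z is the direction in which the jaws open and shut, and the axes are right-handed (so a half turn about x gives the same grasp; the last joint's range is limited). The gripper opens to 85 mm and grips with 20 to 120 N. Pads are 22 mm wide; open, the fingers measure 114 mm over their backs; the gripper's body (76 mm by 85 mm) begins 54 mm behind the grasp point. The pads swing forward as they close: fully open they stand 13 mm farther back than shut.
Start: joints at [1.148, 0.469, -0.049, 1.532, 0.024, 1.141, -0.082], TCP at [0.259, -0.623, 0.256] pointing down, gripper open.
Joint ranges: [-2.59, 2.59], [-0.33, 1.99], [-1.39, 1.29], [0.1, 2.45], [-1.04, 4.18], [0.21, 1.99], [-2.66, 2.66]. Speed limits (rad/s): [2.57, 2.57, 3.14, 3.14, 3.14, 3.14, 3.14].

### API

Orientations are given as a 3x3 rotation matrix whose columns are the frame's x, y, z axes.
In Python, from rig import * gives the robot as it stands. Calls block until the motion is done:
- movep(position, orientation): joint-space move of the TCP to a pose.
- move_l(position, attitude=None, feed=0.15, until_force=None): straight line of the TCP; attitude=None keeps the orientation; feed is the mean speed in m/s. With until_force (N) it stops when the force on the tool has changed by that much, and returns True; else False.
- move_joints(angles): joint-space move.
- command_gripper(opening, newtons=None): finger opening in m; newtons is the grip in N (None keeps the last); returns when the fingers have stopped.
- sleep(seconds).
- inverse_kinematics(position, orientation): joint angles nearest the present ones, or None.
- sense(): the state.
- camera(name): name is "scene" or "top" or "wrist"; returns (picture, depth): 384x512x3 uint8, red, green, blue; 384x512 float32, m along the optical axis (not along the pixel's ray), 0 where there is no reading.
- camera_params(name): a dict with "K" (3x3 intrinsics, pixels), "position" and "rotation" of the camera in the world; the wrist camera has in their place "tool_from_camera" (4x4, takes a point from camera to tool coordinates, whose origin is the TCP and whose axes are the tool frame's). Camera axes: x right, y down, z forward; pixel columns grow to the right and rows downward; lengths in m; the calibration is good to about 2 mm. A picture is of the moment at which its call begins: read the wrist's pose just before it. camera_params takes no time and is no camera call.
A pose or a line that the arm cannot do raises Unreachable and nothing moves.
- finish_job(): hands the job in, once; it reports no verdict.
The state is a dict: "time_s": time; "joint_pos": joint angles; "qd": joint speeds; "joint_efforts": joint torques, N m; "position": TCP position; "tcp_rot": TCP orientation; "wrist_force": force on the tool from outside, world axes, zero at the start; "ft_torque": the same for the moment, N m; "finger_gap": finger opening in m.
Only numpy, scipy, OpenCV 4.12 (cv2) and the standard library are available. Lean on these libraries where they do the work, as an engineer would, in place of code of your own. Each camera call takes 0.05 s, during which the arm holds its last target.

## Working session

There is one attempt and no reset: what is moved stays moved. The work goes in short steps, each a Python script; the robot and the scene stay as the last script left them, time stands still between calls to the robot, and variables do not carry over. Pictures are saved under pics/ and viewed, and the job is handed in when it is done.

```bash
ls; mkdir -p pics; python3 - <<'E'
from rig import *
import cv2, numpy as np
s=sense();print(s['time_s'],s['position'],s['tcp_rot'],s['finger_gap'])
for n in ['scene','top','wrist']:
    im,d=camera(n); cv2.imwrite(f'pics/{n}0.png',cv2.cvtColor(im,cv2.COLOR_RGB2BGR)); np.savez(f'pics/{n}0.npz',im=im,d=d)
    p=camera_params(n); print(n,{k:np.round(np.array(v),4).tolist() for k,v in p.items()})
E
```

```text
pics
0.0 [ 0.25880445 -0.62283065  0.25526464] [[-8.29245421e-04  9.23447794e-01  3.83723186e-01]
 [ 1.75021914e-03  3.83724071e-01 -9.23446140e-01]
 [-9.99998125e-01 -9.41638197e-05 -1.93443743e-03]] 0.0853950208375601
scene {'K': [[490.7185, 0.0, 262.3795], [0.0, 490.7185, 190.2292], [0.0, 0.0, 1.0]], 'position': [1.6008, -0.3815, 1.2517], 'rotation': [[0.314, 0.6583, -0.6841], [0.9494, -0.225, 0.2193], [-0.0096, -0.7183, -0.6957]]}
top {'K': [[394.2406, 0.0, 253.1215], [0.0, 394.2406, 193.7315], [0.0, 0.0, 1.0]], 'position': [0.3109, 0.0063, 1.7597], 'rotation': [[0.0025, -0.9941, 0.1083], [-1.0, -0.0025, -0.0004], [0.0007, -0.1083, -0.9941]]}
wrist {'K': [[336.3303, 0.0, 255.5136], [0.0, 336.3303, 188.8293], [0.0, 0.0, 1.0]], 'tool_from_camera': [[-0.0005, -0.286, 0.9582, -0.1182], [0.0014, -0.9582, -0.286, 0.0736], [1.0, 0.0012, 0.0009, 0.0001], [0.0, 0.0, 0.0, 1.0]]}
```

View pics/scene0.png

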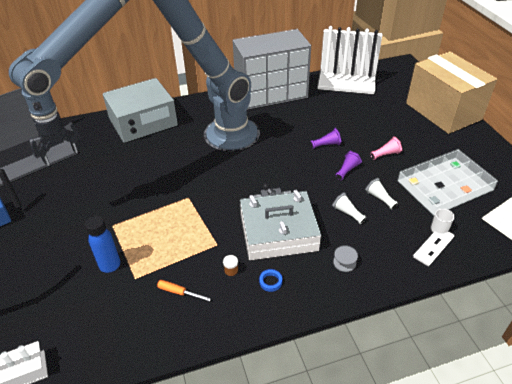

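View pics/top0.png

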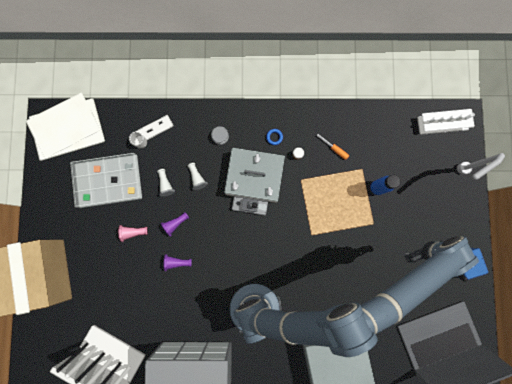

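View pics/wrist0.png

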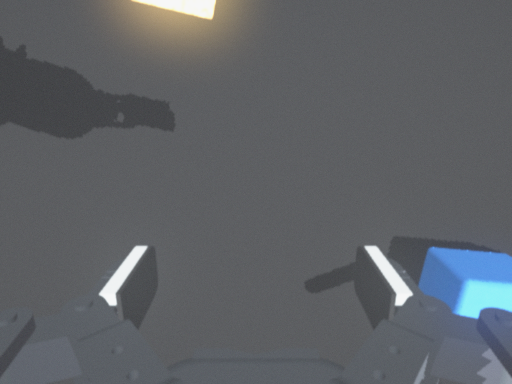

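```bash
cat > h.py <<'E'
import numpy as np, cv2
def params(n): 
    from rig import camera_params
    return camera_params(n)
def ray(p,uv,R=None,t=None):
    K=np.array(p['K']); R=np.array(p['rotation']) if R is None else R; t=np.array(p['position']) if t is None else t
    d=R@np.linalg.inv(K)@np.array([uv[0],uv[1],1.]); return t,d
def onplane(p,uv,z,R=None,t=None):
    o,d=ray(p,uv,R,t); return o+d*(z-o[2])/d[2]
def proj(p,X,R=None,t=None):
    K=np.array(p['K']); R=np.array(p['rotation']) if R is None else R; t=np.array(p['position']) if t is None else t
    c=R.T@(np.array(X)-t); c=K@c; return c[:2]/c[2]
def crop(im,x0,x1,y0,y1,s,fn):
    c=cv2.resize(im[y0:y1,x0:x1],None,fx=s,fy=s,interpolation=cv2.INTER_CUBIC); cv2.imwrite(fn,cv2.cvtColor(c,cv2.COLOR_RGB2BGR))
E
python3 - <<'E'
from h import *
a=np.load('pics/top0.npz');crop(a['im'],140,380,115,245,3.3,'pics/top0c.png')
a=np.load('pics/scene0.npz');crop(a['im'],225,410,175,285,4,'pics/scene0c.png')
E
```

```text
(no output)
```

View pics/top0c.png

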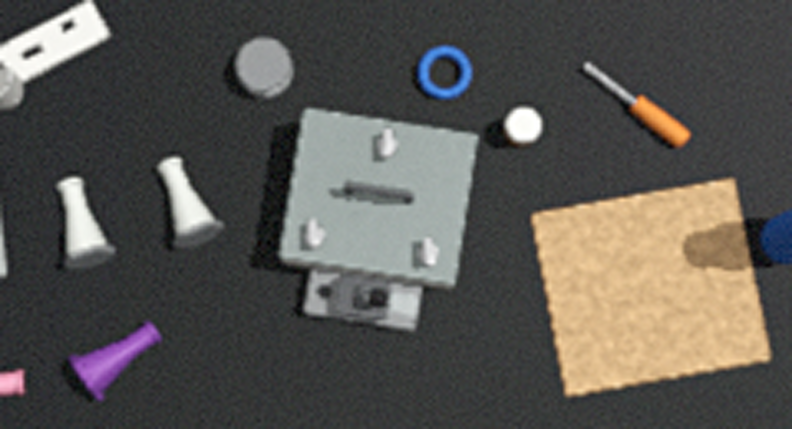

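View pics/scene0c.png

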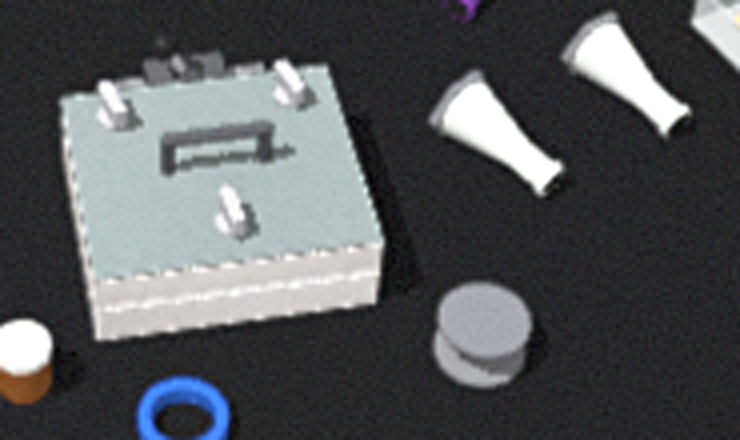

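```bash
python3 - <<'E'
from h import *
from rig import *
p=camera_params('top')
q=[(303,108),(478,133),(455,288),(281,262)]
P=np.array([onplane(p,(a/3.3+140-.35,b/3.3+115-.35),.081) for a,b in q]);print(P.round(3), P.mean(0))
e=P[0]-P[3]+P[1]-P[2];print('yaw',np.arctan2(e[1],e[0]))
q=[(531,213),(736,178),(771,359),(566,396)]
M=np.array([onplane(p,(a/3.3+140-.35,b/3.3+115-.35),.003) for a,b in q]);print(M.round(3), M.mean(0))
e=M[0]-M[3]+M[1]-M[2];print('yaw',np.arctan2(e[1],e[0]))
# flasks via mask
a=np.load('pics/top0.npz')['im'];hsv=cv2.cvtColor(a,cv2.COLOR_RGB2HSV)
m=((hsv[...,1]<60)&(hsv[...,2]>110)).astype(np.uint8);m[:, :155]=0;m[:155]=0;m[200:]=0;m[:,212:]=0
n,l,st,c=cv2.connectedComponentsWithStats(m)
for i in range(1,n):
    if st[i,4]<30: continue
    ys,xs=np.nonzero(l==i);X=np.array([onplane(p,(x,y),.02)[:2] for x,y in zip(xs,ys)])
    mu=X.mean(0);w,v=np.linalg.eigh(np.cov((X-mu).T));d=v[:,1];s=(X-mu)@d;t=(X-mu)@v[:,0]
    print(st[i],mu.round(3),d.round(3),s.min(),s.max(),'width low',np.ptp(t[s<s.min()+.03]),'high',np.ptp(t[s>s.max()-.03]))
s=sense();c=P.mean(0)
for pos in ([c[0]-.12,c[1],.40],[c[0]-.1,c[1],.36]):
  for yaw in (0.,np.pi/2,np.pi,-np.pi/2):
    ca,sa=np.cos(yaw),np.sin(yaw)
    z=np.array([ca,sa,0]);x=np.array([0,0,-1.]);R=np.c_[x,np.cross(z,x),z]
    print(pos,yaw,inverse_kinematics(pos,R))
E
```

```text
[[ 0.696  0.1    0.081]
 [ 0.663 -0.13   0.081]
 [ 0.459 -0.099  0.081]
 [ 0.492  0.127  0.081]] [ 5.77464874e-01 -4.04708652e-04  8.10000000e-02]
yaw -0.14096903548790404
[[ 0.569 -0.208  0.003]
 [ 0.618 -0.489  0.003]
 [ 0.371 -0.529  0.003]
 [ 0.32  -0.252  0.003]] [ 0.46940213 -0.3694147   0.003     ]
yaw 0.16948813245742922
[188 162  19  24 205] [0.584 0.263] [-0.901 -0.433] -0.061657043845053855 0.053142286109131937 width low 0.029881511991183683 high 0.0559674142195008
[157 169  18  24 210] [0.554 0.403] [-0.954 -0.299] -0.061120672090873567 0.049617539188520104 width low 0.03232378992142221 high 0.06060299767996803
[np.float64(0.45746487403952407), np.float64(-0.00040470865179300514), 0.4] 0.0 [ 0.63772112  0.04669362 -0.74515644  1.77401539  0.03257014  1.33336814
 -0.11455502]
[np.float64(0.45746487403952407), np.float64(-0.00040470865179300514), 0.4] 1.5707963267948966 [ 0.78324991  0.06144817 -0.90059867  1.76877292  0.0495176   1.3349011
  1.44278548]
[np.float64(0.45746487403952407), np.float64(-0.00040470865179300514), 0.4] 3.141592653589793 None
[np.float64(0.45746487403952407), np.float64(-0.00040470865179300514), 0.4] -1.5707963267948966 [ 0.51714681  0.03718143 -0.61912267  1.77882555  0.02220113  1.33253883
 -1.67768596]
[np.float64(0.4774648740395241), np.float64(-0.00040470865179300514), 0.36] 0.0 [ 0.58681341  0.11396085 -0.72821869  1.80491393  0.07977111  1.25240769
 -0.1631931 ]
[np.float64(0.4774648740395241), np.float64(-0.00040470865179300514), 0.36] 1.5707963267948966 [ 0.77120966  0.14715329 -0.94319286  1.79777058  0.12500765  1.25929505
  1.36549145]
[np.float64(0.4774648740395241), np.float64(-0.00040470865179300514), 0.36] 3.141592653589793 None
[np.float64(0.4774648740395241), np.float64(-0.00040470865179300514), 0.36] -1.5707963267948966 [ 0.46587759  0.09909668 -0.59338697  1.81013883  0.05833386  1.24972363
 -1.71445594]
```

```bash
cat >> h.py <<'E'
def Rd(yaw):
    z=np.array([np.cos(yaw),np.sin(yaw),0]);x=np.array([0,0,-1.]);return np.c_[x,np.cross(z,x),z]
def shot(fn):
    from rig import sense,camera,camera_params
    s=sense();im,d=camera('wrist');p=camera_params('wrist');T=np.array(p['tool_from_camera'])
    R0=np.array(s['tcp_rot']);t0=np.array(s['position'])
    R=R0@T[:3,:3];t=R0@T[:3,3]+t0
    cv2.imwrite(f'pics/{fn}.png',cv2.cvtColor(im,cv2.COLOR_RGB2BGR))
    np.savez(f'pics/{fn}.npz',im=im,d=d,R=R,t=t,K=p['K'])
    return im,d,dict(K=p['K'],rotation=R,position=t)
def load(fn):
    a=np.load(f'pics/{fn}.npz');return a['im'],a['d'],dict(K=a['K'],rotation=a['R'],position=a['t'])
E
python3 - <<'E'
from h import *
from rig import *
print(sense()['time_s'])
movep([.52,0,.42],Rd(np.pi/2-.14)); print(sense()['time_s'],sense()['joint_pos'])
shot('w1')
E
```

```text
0.15
2.6167 [ 0.69370106  0.20335695 -0.90866427  1.61335476  0.16212559  1.40485101
  1.19656412]
```

View pics/w1.png

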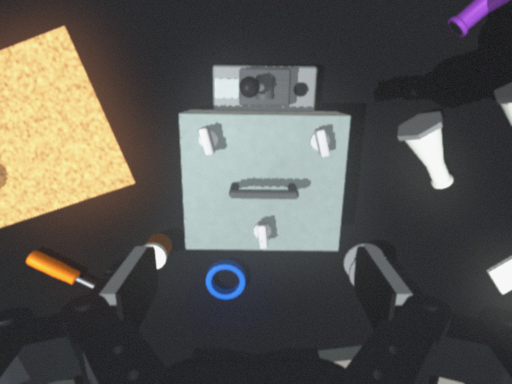

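```bash
cat >> h.py <<'E'
def cloud(p,d):
    v,u=np.indices(d.shape);K=np.array(p['K']);
    c=np.stack([(u-K[0,2])/K[0,0]*d,(v-K[1,2])/K[1,1]*d,d],-1)
    return c@np.array(p['rotation']).T+np.array(p['position'])
E
python3 - <<'E'
from h import *
im,d,p=load('w1')
X=cloud(p,d);ok=d>0
crop(im,170,360,55,260,3,'pics/w1c.png')
m=ok&(abs(X[...,2]-.081)<.004);m[:, :160]=0;m[:,370:]=0;m[270:]=0
print('z med',np.median(X[150:230,190:230,2]), np.median(X[300:340,200:300,2]))
m=m.astype(np.uint8);n,l,st,c=cv2.connectedComponentsWithStats(m);i=1+np.argmax(st[1:,4]);print(st[i])
cn=max(cv2.findContours((l==i).astype(np.uint8),cv2.RETR_EXTERNAL,cv2.CHAIN_APPROX_NONE)[0],key=cv2.contourArea)[:,0]
G=np.array([onplane(p,q,.081)[:2] for q in cn],np.float32)
r=cv2.minAreaRect(G);print('rect',r)
# flasks & high points
hi=ok&(X[...,2]>.095)&(X[...,2]<.13);hi[:, :170]=0;hi[:,360:]=0;hi[255:]=0
n,l,st,c=cv2.connectedComponentsWithStats(hi.astype(np.uint8))
for i in range(1,n):
    if st[i,4]>8:
        Q=X[l==i];mu=Q.mean(0);w,v=np.linalg.eigh(np.cov((Q-mu)[:,:2].T));print(st[i],mu.round(4),'ext',np.ptp((Q-mu)[:,:2]@v,axis=0).round(3),'dir',np.arctan2(v[1,1],v[0,1]),Q[:,2].max())
E
```

```text
z med 0.08152612771524936 0.0004891433624253927
[  179   112   172   139 20217]
rect ((0.580059289932251, 0.0008697509765625), (0.22921018302440643, 0.19952178001403809), 81.1484146118164)
[239  76  20  21 329] [0.4449 0.0013 0.1015] ext [0.024 0.024] dir 3.037182027269288 0.10695906758104262
[199 126  16  29 293] [ 0.5028 -0.062   0.1079] ext [0.012 0.036] dir -3.042789445969048 0.11142990279134846
[315 128  15  29 296] [0.5257 0.084  0.1078] ext [0.012 0.036] dir -3.0221624982304762 0.11138830061095212
[229 184  70  15 698] [0.5788 0.0014 0.1201] ext [0.012 0.091] dir 1.4124505880531513 0.12545145512562045
[258 221  10  27 221] [ 0.6428 -0.009   0.1082] ext [0.012 0.035] dir 3.0853085597276917 0.11172337814571881
```

View pics/w1c.png

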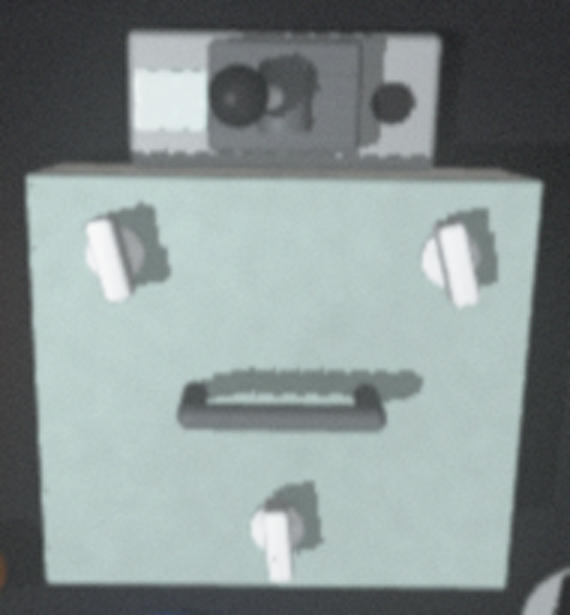

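```bash
cat >> h.py <<'E'
CY=-0.154; CC=np.array([.5800,.0009])
def unscrew(pos,wd,th0,name,final=2.45,z=.116):
    from rig import sense,movep,move_l,command_gripper
    y0=wd-np.pi/2; P=[pos[0],pos[1]]
    movep(P+[z+.06],Rd(y0)); command_gripper(.045,40)
    move_l(P+[z],feed=.12); command_gripper(0.0,40)
    s=sense();print(name,'t',s['time_s'],'gap',s['finger_gap'],'q7',s['joint_pos'][6],'F',np.round(s['wrist_force'],1))
    N=3;tot=final-th0
    for k in range(1,N+1):
        move_l(P+[z],Rd(y0+tot*k/N),feed=.1)
        s=sense();print(' ',k,'t',round(s['time_s'],2),'gap',round(s['finger_gap'],4),'q7',round(s['joint_pos'][6],3),'F',np.round(s['wrist_force'],1),'M',np.round(s['ft_torque'],2))
    command_gripper(.045); move_l(P+[z+.06],feed=.2)
    print(sense()['time_s'])
E
python3 - <<'E'
from h import *
from rig import *
q=sense()['joint_pos']
unscrew([.5257,.084],.119,.274,'a')
E
```

```text
a t 6.775 gap 0.011278080180772478 q7 -1.922478555845555 F [-1.4  0.6  6.5]
  1 t 7.65 gap 0.0114 q7 -1.301 F [-0.7 -1.7  5.2] M [-0.03  0.19  0.05]
  2 t 8.53 gap 0.011 q7 -0.685 F [-0.6 -0.5  6. ] M [-0.1   0.1  -0.02]
  3 t 9.4 gap 0.0108 q7 -0.075 F [-0.8 -0.1  5.9] M [-0.01  0.2  -0.77]
10.275
```

```bash
python3 - <<'E'
from h import *
from rig import *
unscrew([.5028,-.062],.0988,.253,'b')
unscrew([.6428,-.009],.056,.21,'c')
command_gripper(.085)
movep([.52,0,.42],Rd(np.pi/2-.154)); im,d,p=shot('w2'); print(sense()['time_s'])
crop(im,170,360,55,260,3,'pics/w2c.png')
X=cloud(p,d);ok=d>0
hi=ok&(X[...,2]>.095)&(X[...,2]<.13);hi[:, :170]=0;hi[:,360:]=0;hi[255:]=0
n,l,st,c=cv2.connectedComponentsWithStats(hi.astype(np.uint8))
for i in range(1,n):
    if st[i,4]>8:
        Q=X[l==i];mu=Q.mean(0);w,v=np.linalg.eigh(np.cov((Q-mu)[:,:2].T));a=np.arctan2(v[1,1],v[0,1]);print(st[i],mu.round(4),'dir',a,'rel',(a-CY)%np.pi,Q[:,2].max())
E
```

```text
b t 12.975 gap 0.010642278843562508 q7 -1.6860259281105334 F [-1.3 -2.3  5.2]
  1 t 13.86 gap 0.0109 q7 -1.058 F [-1.1 -3.   5.6] M [-0.59  0.15  0.08]
  2 t 14.74 gap 0.0113 q7 -0.437 F [ 0.7 -3.4  5.1] M [-0.77 -0.15  0.01]
  3 t 15.62 gap 0.0111 q7 0.176 F [ 2.7 -4.   6.1] M [-0.77 -0.56 -0.65]
16.5
c t 19.5417 gap 0.011044043358732422 q7 -1.817742307254055 F [-1.3  1.4  6.2]
  1 t 20.44 gap 0.0108 q7 -1.178 F [0.2 0.6 6.3] M [0.1  0.1  0.05]
  2 t 21.34 gap 0.0113 q7 -0.537 F [ 5.4 -1.2  5.6] M [-0.27 -1.08  0.05]
  3 t 22.24 gap 0.0111 q7 0.11 F [ 4.9 -0.8  5.4] M [ 0.04 -0.99 -0.41]
23.1167
24.7
[238  77  21  21 329] [0.4449 0.0012 0.1016] dir 1.362698036351786 rel 1.516698036351786 0.10701616334986452
[309 126  26  26 307] [0.5221 0.0841 0.1076] dir 2.2652826528967167 rel 2.4192826528967166 0.1114018772426073
[194 128  24  26 268] [ 0.502  -0.0623  0.1084] dir 2.261609817118604 rel 2.415609817118604 0.11133640872600842
[230 183  70  15 698] [0.5769 0.0018 0.1202] dir 1.4336553437734096 rel 1.5876553437734096 0.12548863269095256
[254 221  22  25 270] [ 0.6411 -0.0067  0.1068] dir 2.245434151062361 rel 2.399434151062361 0.11169704823127241
```

View pics/w2.png

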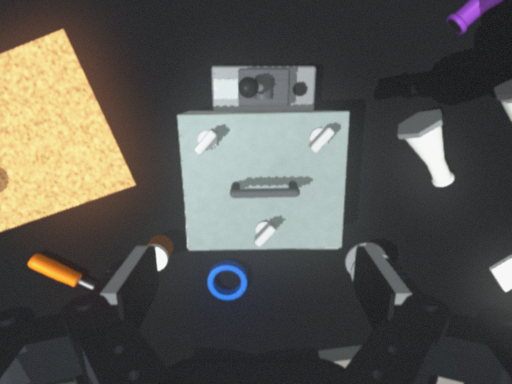

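```bash
python3 - <<'E'
from h import *
from rig import *
im,d,p=load('w2');X=cloud(p,d)
m=((d>0)&(abs(X[...,2]-.081)<.004));m[:, :160]=0;m[:,370:]=0;m[270:]=0
n,l,st,c=cv2.connectedComponentsWithStats(m.astype(np.uint8));i=1+np.argmax(st[1:,4])
cn=max(cv2.findContours((l==i).astype(np.uint8),cv2.RETR_EXTERNAL,cv2.CHAIN_APPROX_NONE)[0],key=cv2.contourArea)[:,0]
print(cv2.minAreaRect(np.array([onplane(p,q,.081)[:2] for q in cn],np.float32)))
movep([.44,-.36,.42],Rd(np.pi/2+.17)); im,d,p=shot('w3');print(sense()['time_s'])
hsv=cv2.cvtColor(im,cv2.COLOR_RGB2HSV);m=((hsv[...,0]>8)&(hsv[...,0]<28)&(hsv[...,1]>60)&(hsv[...,2]>60)).astype(np.uint8)
m=cv2.morphologyEx(m,cv2.MORPH_OPEN,np.ones((5,5)))
cn=max(cv2.findContours(m,cv2.RETR_EXTERNAL,cv2.CHAIN_APPROX_NONE)[0],key=cv2.contourArea)[:,0]
print(cv2.minAreaRect(np.array([onplane(p,q,.003)[:2] for q in cn],np.float32)))
X=cloud(p,d);hi=X[(d>0)&(X[...,2]>.1)&(X[...,1]<-.4)&(X[...,2]<.25)];print(len(hi),hi[:,:2].min(0),hi[:,:2].max(0))
E
```

```text
((0.5780670642852783, 0.0018589049577713013), (0.22920511662960052, 0.19948698580265045), 82.28936767578125)
26.1333
((0.47227340936660767, -0.3668058514595032), (0.2684395909309387, 0.29436683654785156), 9.137310028076172)
4256 [ 0.49921648 -0.58108741] [ 0.56361461 -0.51932749]
```

View pics/w3.png

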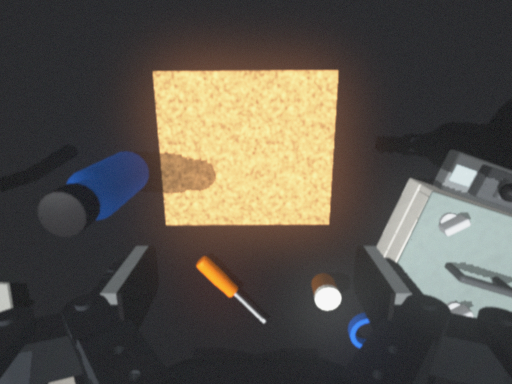

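```bash
python3 - <<'E'
from h import *
im,d,p=load('w3')
Q=np.array([onplane(p,q,.003)[:2] for q in [(153,71),(338,70),(330,225),(166,226)]]);print(Q.round(4),Q.mean(0))
hsv=cv2.cvtColor(im,cv2.COLOR_RGB2HSV);m=((hsv[...,2]>120)&(hsv[...,0]<30)&(hsv[...,1]>50)).astype(np.uint8)
m=cv2.morphologyEx(m,cv2.MORPH_OPEN,np.ones((5,5)))
cn=max(cv2.findContours(m,cv2.RETR_EXTERNAL,cv2.CHAIN_APPROX_NONE)[0],key=cv2.contourArea)[:,0]
print(cv2.minAreaRect(np.array([onplane(p,q,.003)[:2] for q in cn],np.float32)))
E
```

```text
[[ 0.372  -0.5269]
 [ 0.3225 -0.2533]
 [ 0.5691 -0.206 ]
 [ 0.6196 -0.483 ]] [ 0.47079838 -0.36730098]
((0.4695449471473694, -0.36843398213386536), (0.25270548462867737, 0.2828746438026428), 10.051620483398438)
```

```bash
python3 - <<'E'
from h import *
from rig import *
def st(l): s=sense();print(l,round(s['time_s'],2),s['position'].round(4) if hasattr(s['position'],'round') else s['position'],'gap',round(s['finger_gap'],4),'F',np.round(s['wrist_force'],1))
c=[.5780,.0018];y=-.1345
command_gripper(.06)
movep(c+[.20],Rd(y));move_l(c+[.123],feed=.12);command_gripper(0,110);st('grip')
move_l(c+[.165],feed=.06);st('up42')
move_l(c+[.245],feed=.12);st('up')
E
```

```text
grip 30.02 [0.5783 0.0018 0.1238] gap 0.0087 F [-1.4 -1.4  5.6]
up42 30.87 [0.5776 0.0016 0.1647] gap 0.0087 F [-0.2 -0.1 -4.7]
up 31.68 [0.5773 0.0015 0.2441] gap 0.0088 F [-0.7 -0.6 -4.5]
```

```bash
python3 - <<'E'
from h import *
from rig import *
def st(l): s=sense();print(l,round(s['time_s'],2),s['position'].round(4),'gap',round(s['finger_gap'],4),'F',np.round(s['wrist_force'],1))
m=[.4695,-.368]
move_l(m+[.245],Rd(.177),feed=.2);st('over')
im,d=camera('scene');crop(im,80,340,150,300,3,'pics/s2.png')
im,d=camera('wrist');crop(im,0,512,0,384,1,'pics/w4.png')
move_l(m+[.11],feed=.12);st('low')
E
```

```text
over 33.76 [ 0.47   -0.3669  0.2451] gap 0.0085 F [ 0.9 -1.2 -4.7]
low 35.13 [ 0.4702 -0.3683  0.1109] gap 0.0087 F [ 0.2 -0.3 -5.4]
```

View pics/s2.png

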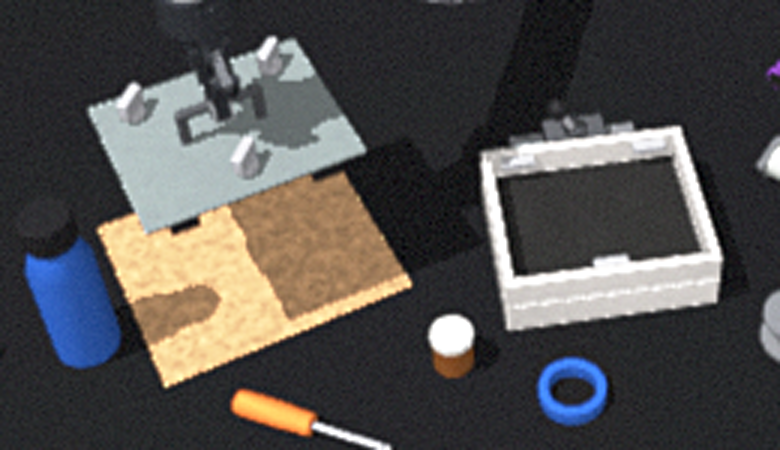

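View pics/w4.png

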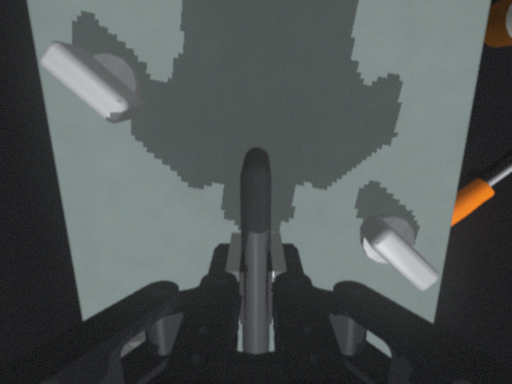

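```bash
python3 - <<'E'
from h import *
from rig import *
def st(l): s=sense();print(l,round(s['time_s'],2),s['position'].round(4),'gap',round(s['finger_gap'],4),'F',np.round(s['wrist_force'],1))
m=[.4695,-.368]
print(move_l(m+[.070],feed=.04,until_force=6));st('touch')
command_gripper(.05,40);move_l(m+[.17],feed=.15);st('off')
command_gripper(.085)
# look at flasks
movep([.50,.32,.40],Rd(np.pi/2));im,d,p=shot('w5');st('look')
im,d=camera('scene');crop(im,80,410,130,300,2.4,'pics/s3.png')
E
```

```text
True
touch 35.9 [ 0.4694 -0.3679  0.0778] gap 0.0085 F [-0.9 -0.2  4.7]
off 37.15 [ 0.4688 -0.3678  0.1692] gap 0.0503 F [-0.3  0.  -0.2]
look 40.21 [0.5008 0.319  0.3996] gap 0.0853 F [-0.2 -0.4  0.4]
```

View pics/s3.png

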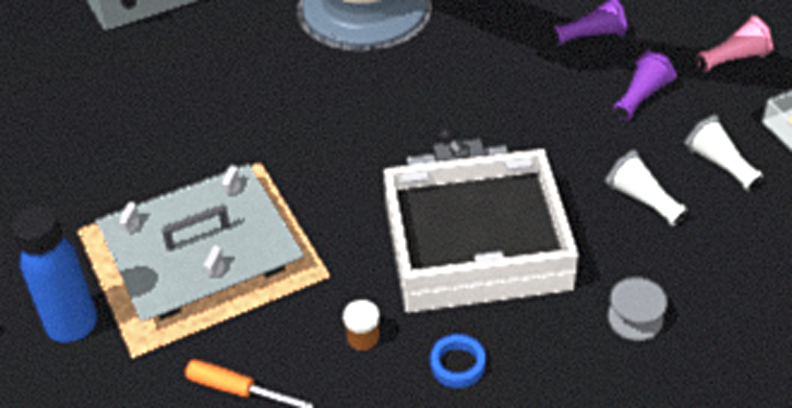

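View pics/w5.png

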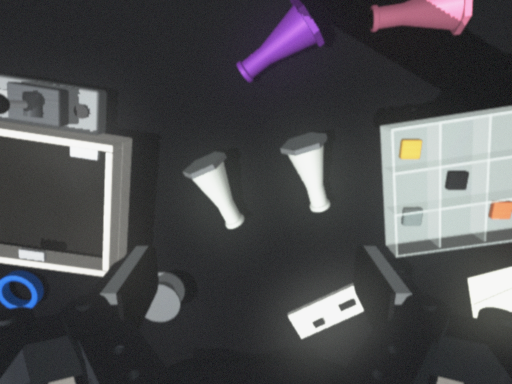

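```bash
cat >> h.py <<'E'
def flasks(fn,box):
    im,d,p=load(fn);X=cloud(p,d);hsv=cv2.cvtColor(im,cv2.COLOR_RGB2HSV)
    m=(d>0)&(X[...,2]>.008)&(X[...,2]<.08)&(hsv[...,1]<70)&(X[...,0]>box[0])&(X[...,0]<box[1])&(X[...,1]>box[2])&(X[...,1]<box[3])
    n,l,st,c=cv2.connectedComponentsWithStats(m.astype(np.uint8));out=[]
    for i in range(1,n):
        if st[i,4]<150: continue
        Q=X[l==i];G=Q[:,:2];mu=G.mean(0);v=np.linalg.eigh(np.cov((G-mu).T))[1][:,1]
        for _ in range(3):
            s=(G-mu)@v;n2=np.array([-v[1],v[0]]);t=(G-mu)@n2
            w1=np.ptp(t[s>s.max()-.03]);w0=np.ptp(t[s<s.min()+.03])
            if w0<w1: v=-v;continue
            # centre line from slices
            sc=[];tc=[]
            for a in np.arange(s.min()+.005,s.max()-.005,.005):
                k=(s>=a)&(s<a+.005)
                if k.sum()>4: sc.append(a+.0025);tc.append((t[k].min()+t[k].max())/2)
            b=np.polyfit(sc,tc,1);mu=mu+n2*b[1];v=v+b[0]*n2;v/=np.linalg.norm(v)
        s=(G-mu)@v;n2=np.array([-v[1],v[0]]);t=(G-mu)@n2
        tip=mu+v*s.max();k=(s>s.max()-.034)&(s<s.max()-.012)
        off=(t[k].min()+t[k].max())/2
        neck=mu+v*(s.max()-.0235)+n2*off
        out.append((neck,np.arctan2(v[1],v[0])));print('flask len',np.ptp(s).round(4),'w',w0,w1,'neck',neck.round(4),'heading',out[-1][1].round(3),'off',off.round(4),'neck ztop',Q[k][:,2].max().round(4),'npx',st[i,4])
    return out
def Rh(h,down):  # tool pointing along heading h pitched 'down' rad below horizontal; jaw horizontal
    hv=np.array([np.cos(h),np.sin(h),0]);x=np.cos(down)*hv-np.sin(down)*np.array([0,0,1.]);z=np.array([-np.sin(h),np.cos(h),0]);return np.c_[x,np.cross(z,x),z]
E
python3 - <<'E'
from h import *
from rig import *
F=flasks('w5',(.45,.72,.17,.47))
def Rp(h,L):return Rh(h,np.pi/2+L)
FL=np.diag([1,-1,-1])
import itertools
for neck,h in F:
  for L in (0,.2,.3,.4,.5):
    for flip in (0,1):
      R=Rp(h,L)@(FL if flip else np.eye(3))
      g=np.array([*neck,.027]);
      q=[inverse_kinematics(list(g-.006*R[:,0]+np.array([0,0,dz])),R) for dz in (0,.1,.2)]
      print(neck.round(3),L,flip,[None if a is None else np.round(a,2) for a in q][0:1],[a is not None for a in q])
sh=np.array([.58,.0009]);
for ly in (.05,-.05):
  b=sh+np.array([-np.sin(CY),np.cos(CY)])*ly
  for h in (CY-.4,CY,CY+.4,CY+.8,CY+1.2):
    for dn in (0,.2,.35,.5):
     for flip in (0,1):
      R=Rh(h,dn)@(FL if flip else np.eye(3));g=np.array([*b,.131])
      q=[inverse_kinematics(list(g-.006*R[:,0]+np.array([0,0,dz])),R) for dz in (0,.08,.15)]
      if q[0] is not None: print('place',ly,round(h,2),dn,flip,np.round(q[0],2),[a is not None for a in q])
E
```

```text
flask len 0.1163 w 0.06912285191021063 0.03117095735084397 neck [0.586  0.4134] heading 0.312 off 0.0003 neck ztop 0.0339 npx 2048
flask len 0.1161 w 0.0687265582746836 0.031017870568177636 neck [0.6135 0.2774] heading 0.41 off -0.0005 neck ztop 0.0341 npx 1965
[0.586 0.413] 0 0 [array([-0.08,  1.02, -1.02,  1.54,  0.94,  1.13,  0.56])] [True, True, True]
[0.586 0.413] 0 1 [array([-0.41,  0.8 , -0.42,  1.56,  0.39,  0.86, -2.23])] [True, True, True]
[0.586 0.413] 0.2 0 [array([-0.1 ,  1.11, -1.05,  1.39,  0.82,  1.33,  0.68])] [True, True, True]
[0.586 0.413] 0.2 1 [array([-0.38,  0.89, -0.46,  1.41,  0.3 ,  1.11, -2.14])] [True, True, True]
[0.586 0.413] 0.3 0 [array([-0.12,  1.15, -1.06,  1.31,  0.76,  1.44,  0.72])] [True, True, True]
[0.586 0.413] 0.3 1 [array([-0.38,  0.94, -0.46,  1.33,  0.26,  1.23, -2.1 ])] [True, True, True]
[0.586 0.413] 0.4 0 [array([-0.14,  1.19, -1.06,  1.22,  0.72,  1.54,  0.76])] [True, True, True]
[0.586 0.413] 0.4 1 [array([-0.39,  0.98, -0.45,  1.24,  0.22,  1.35, -2.07])] [True, True, True]
[0.586 0.413] 0.5 0 [array([-0.16,  1.23, -1.06,  1.14,  0
[... 4703 characters left out ...]
 False, False]
place -0.05 1.05 0 0 [ 1.36  1.39 -1.18  2.01 -0.73  0.6  -2.32] [True, True, True]
place -0.05 1.05 0 1 [ 1.38  1.43 -1.22  2.01 -0.65  0.57  0.75] [True, True, True]
place -0.05 1.05 0.2 0 [ 1.24  1.07 -0.99  2.04 -0.99  0.67 -2.2 ] [True, True, True]
place -0.05 1.05 0.2 1 [ 1.37  1.31 -1.25  2.03 -0.47  0.47  0.49] [True, True, True]
place -0.05 1.05 0.35 0 [ 1.21  0.97 -0.98  2.05 -0.91  0.6  -2.34] [True, True, True]
place -0.05 1.05 0.35 1 [ 1.34  1.18 -1.24  2.04 -0.36  0.44  0.32] [True, True, True]
place -0.05 1.05 0.5 0 [ 1.06  0.78 -0.8   2.05 -1.01  0.66 -2.34] [True, True, True]
place -0.05 1.05 0.5 1 [ 1.3   1.05 -1.21  2.04 -0.28  0.43  0.16] [True, True, True]
```

```bash
cat >> h.py <<'E'
def st(l):
    from rig import sense
    s=sense();print(l,round(s['time_s'],2),s['position'].round(4),'gap',round(s['finger_gap'],4),'F',np.round(s['wrist_force'],1),flush=True);return s
def tcp(g,R): return list(np.array(g)-.006*R[:,0])
def pick(neck,h,L=.45,zg=.028):
    from rig import movep,move_l,command_gripper
    R=Rh(h,np.pi/2+L);g=np.array([*neck,zg])
    command_gripper(.06);movep(tcp(g+[0,0,.10],R),R);move_l(tcp(g,R),feed=.12);st('at')
    command_gripper(0,60);st('grip');move_l(tcp(g+[0,0,.04],R),feed=.1);s=st('lift');return s
E
python3 - <<'E'
from h import *
from rig import *
F=flasks('w5',(.45,.72,.17,.47))
neck,h=F[1];L=.45
R=Rh(h,np.pi/2+L);g=np.array([*neck,.028])
for a in (-.4,-.55,-.7,-.85,-1.):
  for ly in (.05,-.05):
    b=CC+np.array([-np.sin(CY),np.cos(CY)])*ly;R=Rh(a,.33)
    q=[inverse_kinematics(tcp(np.array([*b,.131+dz]),R),R) for dz in (0,.1,.17)]
    print(a,ly,[None if x is None else np.round(x,2) for x in q])
pick(neck,h)
im,d=camera('scene');crop(im,200,400,100,250,4,'pics/s4.png')
E
```

```text
flask len 0.1163 w 0.06912285191021063 0.03117095735084397 neck [0.586  0.4134] heading 0.312 off 0.0003 neck ztop 0.0339 npx 2048
flask len 0.1161 w 0.0687265582746836 0.031017870568177636 neck [0.6135 0.2774] heading 0.41 off -0.0005 neck ztop 0.0341 npx 1965
-0.4 0.05 [array([ 0.01,  0.73, -0.67,  2.39,  2.18,  1.51, -1.2 ]), array([ 0.2 ,  0.52, -0.89,  2.36,  2.05,  1.37, -0.98]), array([ 0.44,  0.43, -1.16,  2.31,  1.95,  1.31, -0.79])]
-0.4 -0.05 [None, None, array([ 0.77,  0.35, -1.2 ,  2.39,  2.13,  1.1 , -0.84])]
-0.55 0.05 [array([-0.03,  0.75, -0.69,  2.32,  2.  ,  1.57, -1.2 ]), array([ 0.19,  0.59, -0.97,  2.29,  1.91,  1.54, -0.96]), array([ 0.32,  0.47, -1.11,  2.24,  1.82,  1.46, -0.8 ])]
-0.55 -0.05 [array([ 0.23,  0.75, -0.74,  2.43,  2.19,  1.56, -1.2 ]), array([ 0.39,  0.5 , -0.92,  2.4 ,  2.06,  1.37, -1.  ]), array([ 0.67,  0.43, -1.23,  2.34,  1.96,  1.32, -0.79])]
-0.7 0.05 [array([-0.04,  0.79, -0.73,  2.23,  1.85,  1.65, -1.19]), array([ 0.13,  0.64, -0.97,  2.21,  1.78,  1.66, -0.97]), array([ 0.16,  0.47, -0.97,  2.17,  1.69,  1.54, -0.84])]
-0.7 -0.05 [a
[... 402 characters left out ...]
.28,  1.84,  1.63, -1.23]), array([ 0.28,  0.61, -0.95,  2.25,  1.77,  1.63, -1.  ]), array([ 0.3 ,  0.42, -0.93,  2.21,  1.67,  1.49, -0.86])]
-1.0 0.05 [array([-0.08,  0.85, -0.75,  2.05,  1.6 ,  1.78, -1.2 ]), array([ 0.06,  0.73, -0.94,  2.03,  1.58,  1.85, -1.02]), array([ 0.14,  0.65, -1.06,  1.99,  1.56,  1.89, -0.88])]
-1.0 -0.05 [array([ 0.09,  0.8 , -0.73,  2.19,  1.71,  1.7 , -1.22]), array([ 0.24,  0.65, -0.94,  2.16,  1.66,  1.73, -1.02]), array([ 0.25,  0.48, -0.91,  2.12,  1.57,  1.63, -0.87])]
at 42.74 [0.6162 0.279  0.0343] gap 0.0599 F [-0.1  0.2 -0.6]
grip 43.15 [0.6163 0.2786 0.0343] gap 0.0241 F [1.3 0.4 3.6]
lift 43.7 [0.6161 0.2785 0.0739] gap 0.0237 F [-0.7  0.1 -2.7]
```

View pics/s4.png

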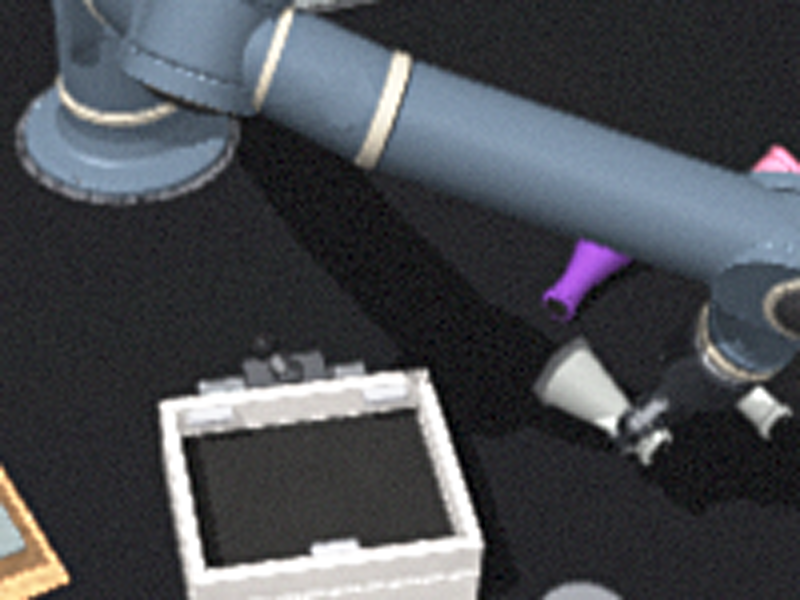

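```bash
cat >> h.py <<'E'
def preplace(ly,lx=0.,a=-.85,pd=.33,zup=.15):
    from rig import move_l,sense
    b=CC+np.array([-np.sin(CY),np.cos(CY)])*ly+np.array([np.cos(CY),np.sin(CY)])*lx
    s=sense();move_l([s['position'][0],s['position'][1],.25],feed=.2)
    R=Rh(a,pd);move_l(tcp([*b,.131+zup],R),R,feed=.18);st('pre');return b,R
E
python3 - <<'E'
from h import *
from rig import *
b,R=preplace(-.05)
im,d=camera('scene');crop(im,200,400,100,250,4,'pics/s5.png')
im,d,p=shot('w6')
E
```

```text
pre 46.99 [ 0.5686 -0.0439  0.2832] gap 0.0239 F [-0.2 -0.4 -1.2]
```

View pics/s5.png

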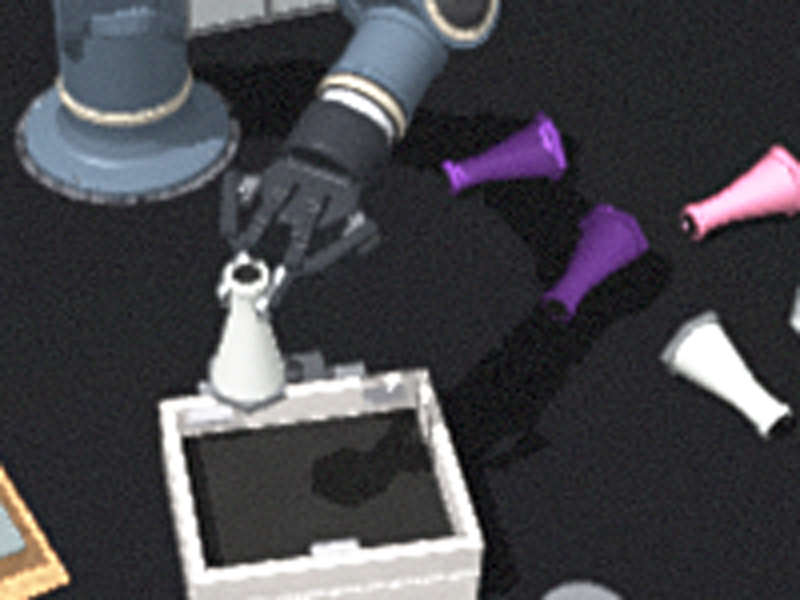

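View pics/w6.png

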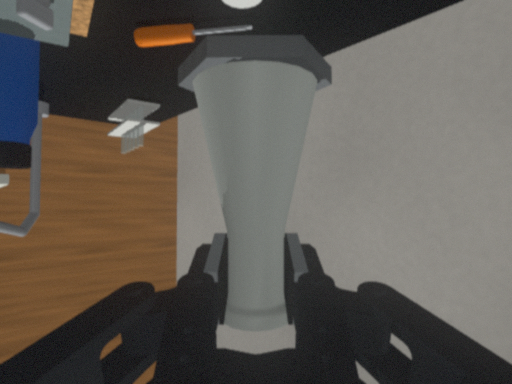

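```bash
cat >> h.py <<'E'
def place(b,R,zl=.117):
    from rig import move_l,command_gripper
    move_l(tcp([*b,.155],R),feed=.15)
    print(move_l(tcp([*b,zl],R),feed=.04,until_force=3));s=st('touch')
    command_gripper(.06,40)
    P=np.array(s['position']);move_l(list(P-.08*R[:,0]),feed=.12);move_l(list(P-.08*R[:,0]+[0,0,.12]),feed=.2);st('out')
E
python3 - <<'E'
from h import *
from rig import *
b=CC+np.array([-np.sin(CY),np.cos(CY)])*-.05;R=Rh(-.85,.33)
place(b,R)
movep([.50,.25,.40],Rd(np.pi/2));im,d,p=shot('w7');st('look')
F=flasks('w7',(.45,.72,.17,.47))
im,d=camera('scene');crop(im,200,400,100,250,4,'pics/s6.png')
E
```

```text
True
touch 48.73 [ 0.5686 -0.0444  0.1321] gap 0.0237 F [-1.8  0.   3. ]
out 50.74 [0.5183 0.0116 0.2772] gap 0.0598 F [ 0.1  0.7 -0.5]
look 52.33 [0.4996 0.2495 0.3986] gap 0.0601 F [ 0.8 -0.3  0.7]
flask len 0.117 w 0.06881358428120748 0.03115281862922696 neck [0.5863 0.4134] heading 0.314 off 0.0004 neck ztop 0.0348 npx 2116
```

View pics/s6.png

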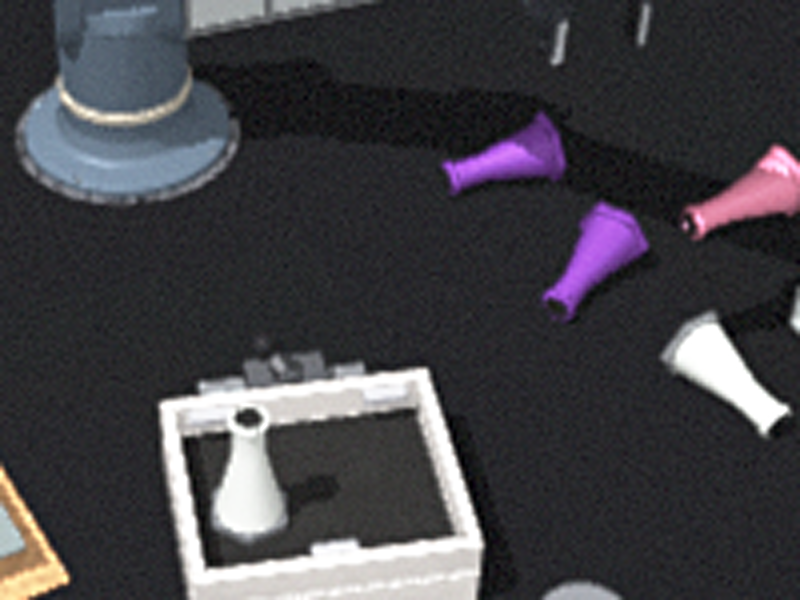

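View pics/w7.png

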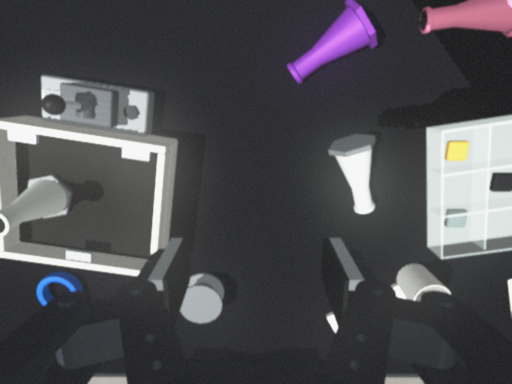

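```bash
python3 - <<'E'
from h import *
im,d,p=load('w7');X=cloud(p,d)
Q=X[255:310,390:450].reshape(-1,3);Q=Q[Q[:,2]>.01];print(Q[:,2].max(),Q.min(0),Q.max(0))
Q=X[110:250,425:510].reshape(-1,3);Q=Q[Q[:,2]>.005];print(Q.min(0),Q.max(0))
E
```

```text
0.5168589571180148 [0.42802256 0.24980921 0.01013985] [0.76736619 0.5498912  0.51685896]
[0.42802256 0.24980921 0.00500106] [0.67882212 0.66700386 0.51685896]
```

```bash
python3 - <<'E'
from h import *
im,d,p=load('w7');X=cloud(p,d)
for n,r in (('cup',X[255:300,395:450]),('box',X[110:250,425:510])):
  Q=r.reshape(-1,3);Q=Q[(Q[:,2]>.01)&(Q[:,2]<.2)];print(n,np.percentile(Q,[1,50,99],axis=0).round(3))
E
```

```text
cup [[0.675 0.491 0.011]
 [0.719 0.507 0.042]
 [0.766 0.547 0.071]]
box [[0.469 0.508 0.01 ]
 [0.564 0.575 0.026]
 [0.672 0.645 0.046]]
```

```bash
python3 - <<'E'
from h import *
from rig import *
F=flasks('w7',(.45,.72,.17,.47))
pick(*F[0])
b,R=preplace(.05)
im,d=camera('scene');crop(im,200,400,100,250,4,'pics/s7.png')
E
```

```text
flask len 0.117 w 0.06881358428120748 0.03115281862922696 neck [0.5863 0.4134] heading 0.314 off 0.0004 neck ztop 0.0348 npx 2116
at 54.82 [0.589  0.4148 0.0343] gap 0.0598 F [ 0.   0.6 -0.3]
grip 55.23 [0.5891 0.4146 0.0344] gap 0.0235 F [ 1.3 -0.1  3.2]
lift 55.77 [0.5889 0.4143 0.0739] gap 0.0238 F [-0.5  0.4 -1.8]
pre 58.97 [0.584  0.055  0.2832] gap 0.0236 F [ 0.  -0.1 -1.6]
```

View pics/s7.png

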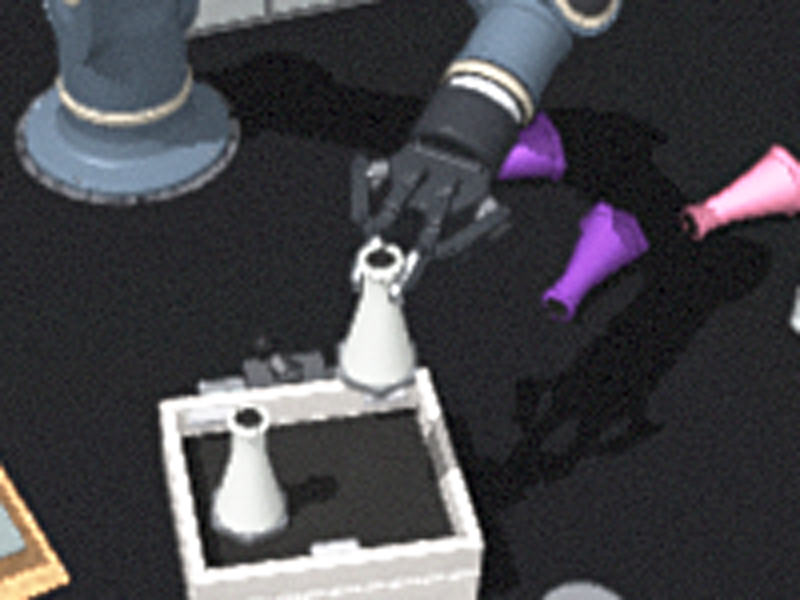

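```bash
python3 - <<'E'
from h import *
from rig import *
b=CC+np.array([-np.sin(CY),np.cos(CY)])*.05;R=Rh(-.85,.33)
place(b,R)
movep([.45,0,.42],Rd(np.pi/2-.154));im,d,p=shot('w8');st('look')
im2,d2=camera('scene');crop(im2,80,410,130,300,2.4,'pics/s8.png')
crop(im,150,400,40,270,3,'pics/w8c.png')
X=cloud(p,d);Q=X[(d>0)&(X[...,2]>.05)&(X[...,2]<.13)&(X[...,0]<.475)&(X[...,0]>.38)&(abs(X[...,1])<.08)]
c,s=np.cos(CY),np.sin(CY);L=(Q[:,:2]-CC)@np.array([[c,-s],[s,c]])
T=Q[:,2]>Q[:,2].max()-.012
print(len(Q),Q[:,2].max(),'tip world',Q[T].mean(0),'local',L[T].mean(0),L[T].min(0),L[T].max(0))
E
```

```text
True
touch 60.66 [0.5841 0.0547 0.1323] gap 0.0239 F [-0.7  1.   2.5]
out 62.67 [0.534  0.1108 0.2774] gap 0.0602 F [0.3 0.6 0.1]
look 64.69 [0.4498 0.0006 0.4191] gap 0.0602 F [-0.2  0.4  0.4]
1930 0.10733987475426954 tip world [0.44395969 0.0013892  0.10158285] local [-0.13450537 -0.02038409] [-0.14576862 -0.03169251] [-0.1221728  -0.00799919]
```

View pics/w8c.png

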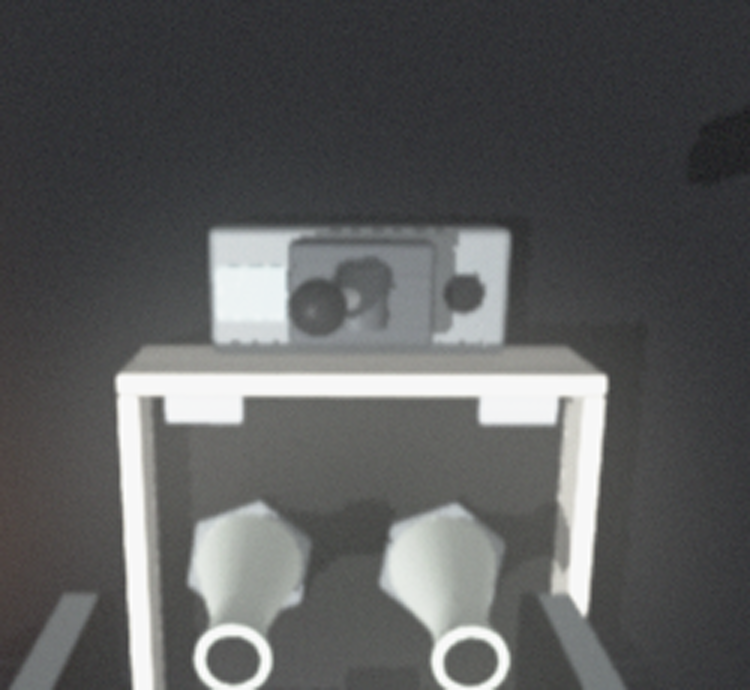

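View pics/s8.png

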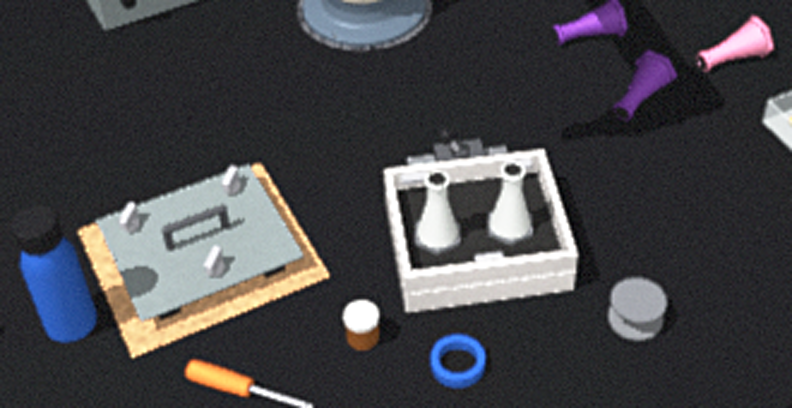

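```bash
python3 - <<'E'
from h import *
from rig import *
c,s=np.cos(CY),np.sin(CY);W=lambda x,y,z:[*(CC+np.array([[c,-s],[s,c]])@[x,y]),z]
R=Rd(CY+np.pi/2);z=.108
command_gripper(.05,40)
movep(W(-.134,-.02,.17),R);move_l(W(-.134,-.02,z),feed=.1,until_force=8);st('down')
move_l(W(-.134,.026,z),feed=.06,until_force=20);st('mid')
print(move_l(W(-.134,.046,z),feed=.03,until_force=13));a=st('end')
L=(np.array(a['position'])[:2]-CC)@np.array([[c,-s],[s,c]]);print('local',L)
# back off, then up
move_l(W(-.134,L[1]-.006,z),feed=.05);move_l(W(-.134,L[1]-.006,.19),feed=.15)
movep([.45,0,.42],R);im,d,p=shot('w9');st('look')
im2,d2=camera('scene');crop(im2,80,410,130,300,2.4,'pics/s9.png')
crop(im,150,400,40,270,3,'pics/w9c.png')
X=cloud(p,d);Q=X[(d>0)&(X[...,2]>.05)&(X[...,2]<.13)&(X[...,0]<.475)&(X[...,0]>.38)&(abs(X[...,1])<.09)]
L=(Q[:,:2]-CC)@np.array([[c,-s],[s,c]]);T=(Q[:,2]>Q[:,2].max()-.012)&(L[:,0]<-.115)
print(len(Q),Q[:,2].max(),'tip local',L[T].mean(0),L[T].min(0),L[T].max(0))
E
```

```text
down 66.76 [0.4452 0.0017 0.1086] gap 0.0501 F [-0.3  0.1  0.3]
mid 67.67 [0.4513 0.0474 0.1078] gap 0.05 F [-0.3  0.2 -0.2]
True
end 68.12 [0.4524 0.0551 0.1074] gap 0.0497 F [ 1.3 -3.1  1.6]
local [-0.13437726  0.03396568]
look 70.08 [0.4494 0.0006 0.4176] gap 0.0499 F [ 0.6  0.  -0.4]
2033 0.10711849227721049 tip local [-0.13449344  0.02127935] [-0.14554644  0.01013863] [-0.12152911  0.03387842]
```

View pics/w9c.png

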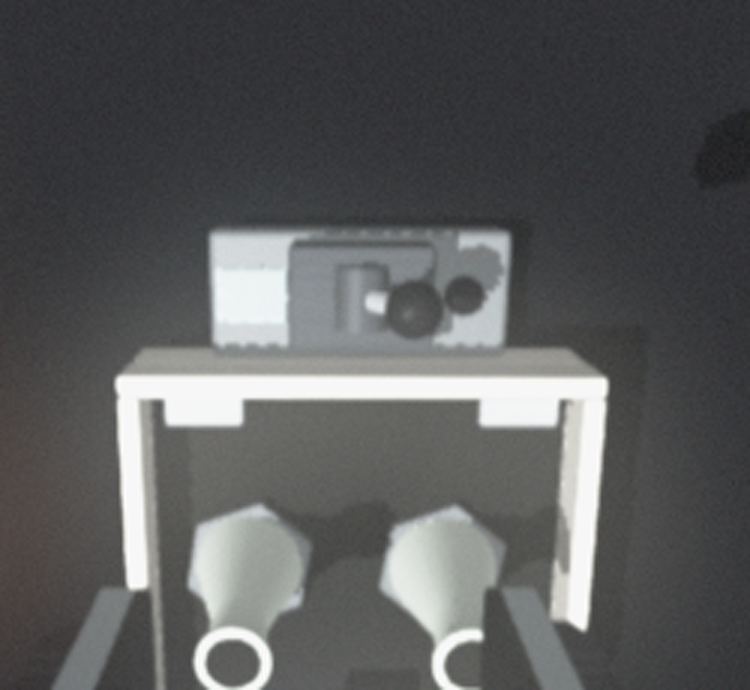

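View pics/s9.png

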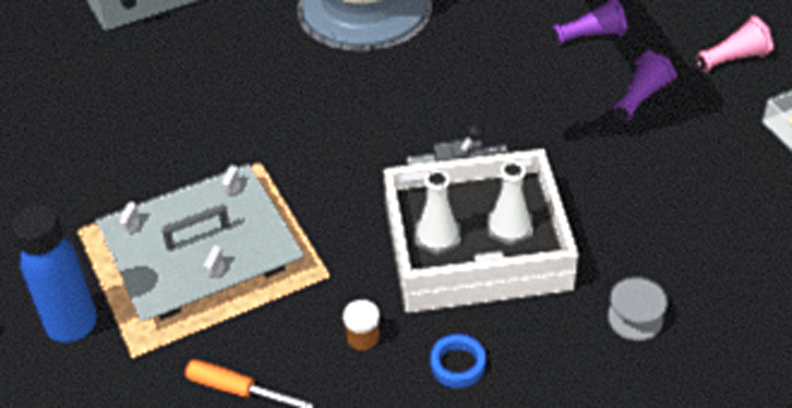

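```bash
python3 - <<'E'
from h import *
from rig import *
c,s=np.cos(CY),np.sin(CY);M=np.array([[c,-s],[s,c]]);W=lambda x,y,z:[*(CC+M@[x,y]),z]
R=Rd(CY+np.pi/2);z=.104
movep(W(-.134,.026,.17),R);move_l(W(-.134,.026,z),feed=.1,until_force=8);st('down')
print(move_l(W(-.134,.046,z),feed=.02,until_force=25));a=st('end')
L=(np.array(a['position'])[:2]-CC)@M;print('local',L)
move_l(W(-.134,.027,z),feed=.05);move_l(W(-.134,.027,.19),feed=.15)
movep([.45,0,.42],R);im,d,p=shot('w10');st('look')
X=cloud(p,d);Q=X[(d>0)&(X[...,2]>.05)&(X[...,2]<.13)&(X[...,0]<.475)&(X[...,0]>.38)&(abs(X[...,1])<.09)]
L=(Q[:,:2]-CC)@M;T=(Q[:,2]>Q[:,2].max()-.012)&(L[:,0]<-.115)
print(Q[:,2].max(),'tip local',L[T].mean(0),L[T].min(0),L[T].max(0))
im2,d2=camera('scene');crop(im2,0,512,0,384,1.5,'pics/s10.png')
E
```

```text
down 71.94 [0.4522 0.0472 0.1045] gap 0.0501 F [-0.6 -0.   0.7]
True
end 72.74 [0.4528 0.0551 0.1036] gap 0.0502 F [-0.8 -3.2  1. ]
local [-0.13396561  0.03408275]
look 74.75 [0.4493 0.0007 0.4176] gap 0.0499 F [-0.1  0.6 -0.3]
0.10625995021610124 tip local [-0.13448746  0.02115936] [-0.14548049  0.00899105] [-0.12136971  0.03416111]
```

View pics/s10.png

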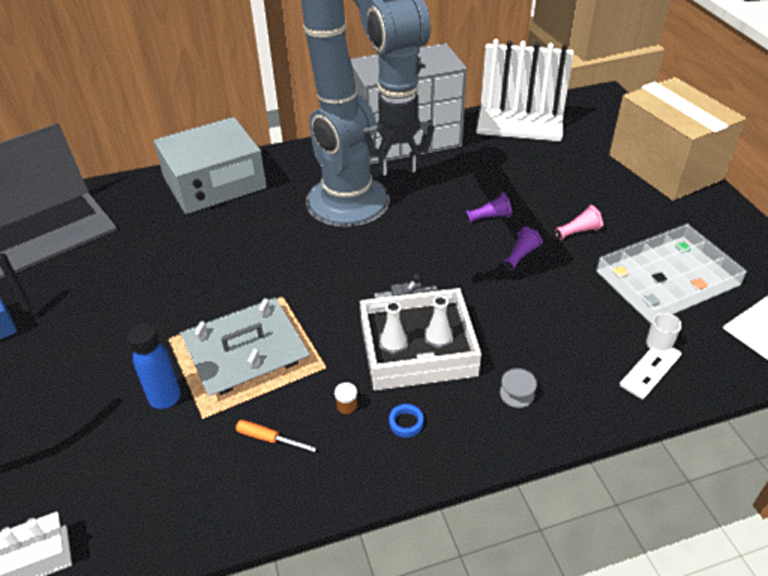

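```bash
python3 - <<'E'
from rig import *
print(finish_job())
E
```

```text
the job is handed in; nothing more can be done
None
```

The whole job is done and handed in at about 75 s of the 210 s allowed. Only two white flasks were on the bench.

- **Screws:** I backed all three off to their stops. The depth image read 2.40 to 2.42 rad, against a stop of 2.4.
- **Cover:** I lifted it straight up and laid it flat on the cork mat. The final scene picture shows it within the mat's edges.
- **Flasks:** both stand upright on the deck. The purple and pink look-alikes and the other bench items look to be where they started.
- **Start lever:** I swung it over last and pushed it a second time. The 13 N and 25 N pushes ended at the same point, which I take to be the end stop. From the camera I estimated about 0.97 rad of travel, give or take 0.03, with the tip mirroring its off position. I have no direct reading of the joint.

No check failed or disagreed, and I saw no knocked flask or slackened grip. I didn't measure the screw angles again after moving the cover.

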